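# Put the spirit level away in the chest tray and clip it down

### The arm

A 6-joint arm with a two-finger parallel gripper is mounted at the origin on the work surface. World frame = base frame: x ahead of the robot, y to its left, z up, the work surface at z = 0. Lengths are in m, angles in rad, forces in N, time in s.
With the tool pointing down it reaches from about 0.4 to 0.825 m from the base axis. Payload 7 kg.
Tool frame: the origin (TCP) lies midway between the tips of the shut fingers; the grasp point (between the pads) lies 19 mm behind it; z points along the fingers, y is the line along which they close (so a half turn about z gives the same grasp; the last joint's range is limited). The gripper opens to 88 mm and grips with 3 to 60 N. Pads are 19 mm wide; open, the fingers measure 130 mm over their backs; the gripper's body (78 mm by 193 mm) begins 47 mm behind the grasp point.
Start: joints at [1.52, 0.359, 0.012, 0, -1.224, -0.288], TCP at [0.224, 0.637, 0.227] pointing down, gripper open.
Joint ranges: [-3.07, 3.07], [-1.43, 2.12], [-1.02, 1.25], [-3.03, 1.67], [-3.05, -0], [-3.03, 3.03]. Speed limits (rad/s): [2.39, 2.39, 3.01, 3.14, 3.14, 3.14].

### API

Orientations are given as [roll, pitch, yaw] about the fixed x, y, z axes, in that order (R = Rz(yaw) Ry(pitch) Rx(roll)).
In Python, from station import arm gives the robot as it stands. The module is installed in compiled form; this text tells all that it offers.
- The arm moves only by the tool carry_out, never from a script. Its argument "commands" is a list of rows, each a list of 4 numbers: the shift along the world's x, y, z in units of 50 mm (1.0 is 50 mm), then the turn about the world's z in units of 6 degrees (1.0 is 6 degrees). A call has exactly 10 rows; each row is the pose to reach, as a shift and turn from the pose commanded when the call began; what a row does not reach only later rows make up. A row lasts 1/8 s, in which the tool goes at most 62.5 mm and 10.7 degrees, less where a joint would pass 70% of its speed; a pose out of reach is approached as far as the arm can. A call with a gripper value outside its range is refused whole. "claw" is the closure, from 0 (fully open) to 1 (shut), set as the call begins (left out, the last holds). The fingers move at their own pace and stop on an object; "force" is the grip in N (left out, the last holds). Time passes only in rows, so rows that repeat a pose let the fingers close, or fill a call up. It gives the time, the measured TCP pose, the force, the opening and the grip force at its end, in the units of the state.
- arm.get_state(): the state, without advancing time (a new reading comes with each control period).
- arm.grab_frame(name): name is "scene" or "top" or "wrist"; returns a dict with "pixels" (384x512x3 uint8, red, green, blue), "fx", "fy", "cx", "cy" (pixels), "k1" (the pictures are not rectified: a ray, as slopes to the right and down, at radius r is drawn at 1 + k1 r^2 times it, then the intrinsics apply), "eye" and "orientation" of the camera in the world. Camera axes: x right, y down, z forward; pixel columns grow to the right and rows downward; lengths in m; the calibration is good to about 2 mm. A picture is of the moment at which its call begins. There is no depth.
- arm.job_done(): hands the job in; it is judged then, once.
Trained networks look in a picture, given as the dict that the camera call returned (one of the last four; its "shot" number tells which), for a name from the list of things; names that differ only in an ending like _2 or _b are one class to them, and where a whole thing is asked for, a point or a joint stands for the part that bears it (a point fixed in the world has none). Each returns a list of dicts, best first, with "conf" (0 to 1); they miss things now and then, are a little off and sometimes report something else, mostly with a low value. They report only what shows in the picture. A call takes as long as a camera call.
- arm.regions_of(picture, query): "pixels" (384x512 bool, what is visible of it) and "uv" ([column, row] in pixels, amid what is visible of it).
- arm.mark_of(picture, query): "uv" ([column, row] in pixels: a listed point, or the origin of a listed thing).
The state is a dict: "t": time; "q": joint angles; "qd": joint speeds; "joint_efforts": joint torques, N m; "eef_pos": TCP position; "ee_rot": TCP orientation; "force": force on the tool from outside, world axes, zero at the start; "moment": the same for the moment, N m; "width": finger opening in m; "gripper_force": force on a finger pad.
Only numpy, scipy, OpenCV 4.12 (cv2) and the standard library are available. Lean on these libraries where they do the work, as an engineer would, in place of code of your own. Each camera call takes 0.05 s, during which the arm holds its last target. There are 200 camera calls.

### The job

Put the short spirit level away in its pocket in the tool-chest tray: the spring clip has been left lying across the empty pocket, so swing it clear first, then lay the level flat in the pocket, set down gently, and swing the clip back across so that its spring leaf bears on the level's edge. Leave the other tools where they are.

Things in the scene. Friction and masses are not known exactly. Their poses are not given: they have to be found in the camera images.
- pocket (a point): Centre of the level pocket's cork-lined floor, 6 mm above the bench. x: across the pocket (at yaw 0 away from the robot), y: along it, z up. At its floor the pocket is 57 mm wide and 262 mm long, for a 50 x 250 mm level, bounded by low bevelled strips (up to 9 mm above the floor, leaning outward as a guide). The middle 100 mm of both long sides have no strip: room for fingers.
- tray: Wooden lift-out tray of a tool chest lying on the bench, fixed; 260 mm (x) by 316 mm (y), rim 30 mm high. Origin under its centre, axes as pocket, which lies at x = -35 mm. Beside the pocket's middle the floor is free for 57 mm on the -x side and 75 mm on the +x side. The clip's block (20 mm above the pocket floor) is at x = 17 to 51, y = 42 to 78 mm in this frame.
- level_center (a point): Centre of the loose spirit level (yellow web, aluminium edges, black end caps, glass vials), a straight bar 250 mm long (its x), 50 mm wide (y), 20 mm thick (z), 0.2 to 0.4 kg, lying on its broad side on the bench. Either end and either edge may go either way in the pocket. Seated: centre over the pocket's centre, 10 mm above its floor, its x along the pocket's y.
- clip (a joint): Swing angle of the spring clip (rad), -0.3 to 1.65. At 0 it points squarely across the pocket, along the pocket's -x; as the value grows it swings clockwise seen from above; at 1.57 it points along the pocket's +y. Clear of the pocket beyond 1.2. Light friction (0.04 N m) holds it where it is left; riding onto the level, about 0.9 to 0.7 rad on the way back, takes a few newtons more.
- clip_pivot (a point): Head of the pivot screw of the spring clip, on top of the pivot block, 25 mm above the pocket floor; the clip swings about the vertical axis through it.
- clip_stud (a point): Centre of the clip's upright round brass thumb stud, 12 mm in diameter, 18 mm tall (9 mm above and below this point), on the clip's arm 34 mm from the pivot axis in the direction the clip points. This point is 34 mm above the pocket floor and moves on a level circle. It may be pinched from above or pushed. Nothing within 30 mm rises over its foot by more than 4 mm.
- clip_leaf: Steel spring leaf under the end of the clip's arm (origin at its rivet, 40 mm from the pivot axis). 14 mm wide; it dips to a toe 61 mm from the axis and turns up at its tip, 76 mm from the axis. Unloaded, the toe is 2 mm lower than the top of a seated level: the tip rides up onto the level's edge as the clip swings on, the leaf yields upward and presses with about 2 to 4 N.
- chisel: Bystander: bevel-edge chisel with a dark wooden handle, 220 mm long, lying in the tray's narrow far compartment. Origin under its middle.
- mallet: Bystander: wooden joiner's mallet lying on the bench, head 75 x 140 x 85 mm high, handle 200 mm. Origin under the head's centre; the handle runs along its -x axis.
- glue: Bystander: white glue bottle, 60 mm in diameter, 170 mm tall, standing. Origin under its centre.
- screw_box: Bystander: closed cardboard box of screws, 85 x 150 x 55 mm high. Origin under its centre.

How it is judged:
By the outcome, as a careful person would: the job done as asked, in the order asked, and still so for the second after the job is handed in, with the robot touching nothing.
It also fails if it takes over 58 s, if anything falls off the work surface, if the arm or the gripper's body presses on something with over 40 N, if the wrist force passes 120 N, or if a joint passes its speed limit or range.

## Working session

There is one attempt and no reset: what is moved stays moved. The work goes in short steps, Python scripts to look and compute and a tool call to move; the robot and the scene stay as the last step left them, time stands still between calls to the robot, and variables do not carry over. Pictures are saved under pics/ and viewed, at most 10 in all, crops included, and the job is handed in when it is done.

Besides the shell and the picture viewer there is one more tool, called after "Emit:" as name([rows], argument=value, ...), one row to a line, values as JSON. carry_out: Moves the arm, as the interface text tells. Its arguments: {"type":"object","properties":{"commands":{"type":"array","items":{"type":"array","items":{"type":"number"}}},"claw":{"type":"number"},"force":{"type":"number"}},"required":["commands"]}

```bash
mkdir -p pics
cat > h.py <<'E'
import numpy as np, cv2
from scipy.spatial.transform import Rotation as R
from station import arm
def camR(f):
    o=np.array(f["orientation"],float)
    return o if o.shape==(3,3) else (R.from_euler('xyz',o).as_matrix() if o.size==3 else R.from_quat(o).as_matrix())
def ray(f,uv):
    a=np.array([(uv[0]-f["cx"])/f["fx"],(uv[1]-f["cy"])/f["fy"]]);s=a.copy()
    for _ in range(20): s=a/(1+f["k1"]*(s@s))
    return camR(f)@np.array([s[0],s[1],1.])
def onz(f,uv,z):
    d=ray(f,uv);e=np.array(f["eye"]);return e+d*(z-e[2])/d[2]
def proj(f,p):
    c=camR(f).T@(np.array(p)-np.array(f["eye"]));s=c[:2]/c[2];s=s*(1+f["k1"]*(s@s))
    return np.array([f["cx"]+f["fx"]*s[0],f["cy"]+f["fy"]*s[1]])
def save(f,n): cv2.imwrite(f"pics/{n}.png",cv2.cvtColor(f["pixels"],cv2.COLOR_RGB2BGR))
Z=dict(pocket=.006,tray=0,level_center=.01,clip_pivot=.031,clip_stud=.040,clip_leaf=.031,chisel=.006,mallet=0,glue=0,screw_box=0)
E
cat > a.py <<'E'
from h import *
np.set_printoptions(precision=4,suppress=True)
ims=[]
for n in ("scene","top"):
    f=arm.grab_frame(n);ims.append(f["pixels"]);save(f,n+"0")
    print(n,f["eye"],f["orientation"],f["fx"],f["k1"])
    for k,z in Z.items():
        for m in arm.mark_of(f,k)[:2]: print(k,round(m["conf"],2),np.round(m["uv"],1),onz(f,m["uv"],z)[:2])
    for m in arm.regions_of(f,"level_center")[:1]:
        u=m["pixels"].astype(np.uint8);r=cv2.findNonZero(u)
        P=np.array([onz(f,p,.02)[:2] for p in r[:,0,:]]).astype(np.float32)
        print("level",m["conf"],cv2.minAreaRect(P))
s=arm.get_state();print(s["t"],s["eef_pos"],s["ee_rot"],s["width"],s["force"])
E
python3 a.py
```

```text
scene [ 1.0456 -0.8057  1.0812] [-2.3975 -0.0103  0.5019] 460.9118542345869 -0.12176306492900772
pocket 0.75 [202.4 235.6] [ 0.5353 -0.1569]
tray 0.87 [218.4 238. ] [ 0.578  -0.1378]
level_center 0.77 [258.3 134.5] [0.4651 0.3177]
clip_pivot 0.72 [230.4 218.1] [ 0.5839 -0.0774]
clip_stud 0.46 [218.6 213.6] [ 0.5489 -0.0859]
clip_stud 0.42 [218.6 215.1] [ 0.5519 -0.0908]
clip_leaf 0.59 [220.3 217.2] [ 0.5562 -0.089 ]
chisel 0.57 [246.5 238.6] [ 0.6528 -0.1035]
mallet 0.57 [320.1 192.5] [0.7667 0.1749]
glue 0.71 [323.3 131. ] [0.6571 0.4634]
glue 0.49 [219.6 214.5] [ 0.5344 -0.0598]
screw_box 0.73 [163.3 338.4] [ 0.6216 -0.4728]
level 0.74 ((0.4594733715057373, 0.3092980980873108), (0.2509651482105255, 0.07632500678300858), 19.71286392211914)
top [0.3532 0.0139 1.3226] [-2.9364  0.0012 -1.6082] 398.99754957209905 -0.12343388325705709
pocket 0.58 [303.5 218.4] [ 0.5338 -0.1501]
tray 0.6 [296.2 208.4] [ 0.5695 -0.1283]
level_center 0.69 [164.  246.5] [0.4567 0.3149]
clip_pivot 0.7 [283.7 204. ] [ 0.5807 -0.0846]
clip_stud 0.63 [284.1 209.2] [ 0.5619 -0.0843]
clip_leaf 0.6 [283.9 212.6] [ 0.5521 -0.0838]
chisel 0.76 [290.1 183. ] [ 0.6565 -0.1119]
mallet 0.89 [210.2 158.1] [0.7566 0.1585]
glue 0.62 [120.2 195.6] [0.6359 0.471 ]
screw_box 0.76 [394.9 193.2] [ 0.6088 -0.4721]
level 0.79 ((0.4509611129760742, 0.31677037477493286), (0.2526954114437103, 0.05712020397186279), 21.406784057617188)
1.2 [0.2243 0.6366 0.2265] [ 3.1416 -0.     -0.3388] 0.08768339736910238 [-1.0873 -0.475   0.4173]
```

View pics/top0.png

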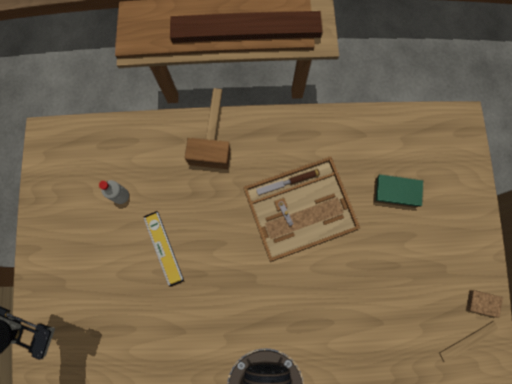

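View pics/scene0.png

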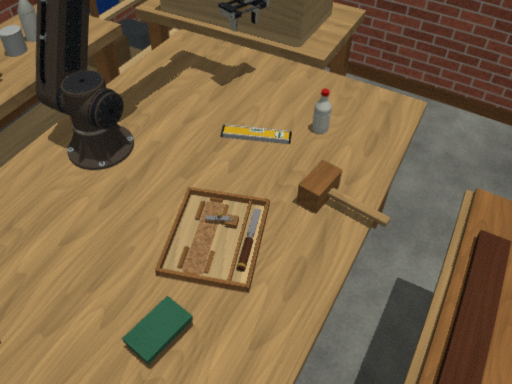

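The level lies at about (0.455, 0.316), along 20°. The clip points along world -x, across the pocket, and the tray is yawed about 20°. I'll move over the tray and look again from near.

Emit:
carry_out([
  [0.4,-0.8,0,0.3],
  [0.9,-1.8,0,0.6],
  [1.4,-2.9,0,1],
  [1.9,-4,0,1.3],
  [2.4,-5.1,0,1.6],
  [2.9,-6.2,0,2],
  [3.4,-7.3,0,2.3],
  [3.8,-8.4,0,2.6],
  [4.3,-9.4,0,2.9],
  [4.8,-10.4,0,3.2],
], claw=0.5, force=15)

```text
t: 2.45
eef_pos: [0.4649, 0.115, 0.2271]
ee_rot: [-3.141, -0.001, -0.002]
force: [0.7, 0.4, 0.5]
width: 0.0439
gripper_force: 0.0
```

Emit:
carry_out([
  [0.4,-0.9,0,0],
  [0.8,-1.8,0,0],
  [1.2,-2.6,0,0],
  [1.5,-3.3,0,0],
  [1.7,-3.8,0,0],
  [1.8,-4.1,0,0],
  [1.8,-4.1,0,0],
  [1.8,-4.1,0,0],
  [1.8,-4.1,0,0],
  [1.8,-4.1,0,0],
])

```text
t: 3.7
eef_pos: [0.5543, -0.0878, 0.2267]
ee_rot: [-3.142, -0.0, -0.003]
force: [0.4, 0.2, -0.3]
width: 0.0437
gripper_force: 0.0
```

```bash
cat > b.py <<'E'
from h import *
import sys
np.set_printoptions(precision=4,suppress=True)
def tri(fs,q):
    A=np.zeros((3,3));b=np.zeros(3)
    for f in fs:
        m=arm.mark_of(f,q)
        if not m or m[0]["conf"]<.35: continue
        d=ray(f,m[0]["uv"]);d/=np.linalg.norm(d);M=np.eye(3)-np.outer(d,d);A+=M;b+=M@np.array(f["eye"])
    return np.linalg.solve(A,b) if np.linalg.matrix_rank(A)==3 else None
fs=[]
for n in ("scene","top","wrist"):
    f=arm.grab_frame(n);fs.append(f);save(f,n+sys.argv[1])
for f in fs:
    print(np.round(f["eye"],3),round(f["fx"]))
    for k in ("pocket","tray","clip_pivot","clip_stud","clip_leaf","chisel"):
        for m in arm.mark_of(f,k)[:1]: print(k,round(m["conf"],2),np.round(m["uv"],1),onz(f,m["uv"],Z[k])[:2])
    for m in arm.regions_of(f,"tray")[:1]:
        r=cv2.findNonZero(m["pixels"].astype(np.uint8))
        P=np.array([onz(f,p,.03)[:2] for p in r[:,0,:]]).astype(np.float32)
        print("tray",m["conf"],cv2.minAreaRect(P))
for k in ("pocket","tray","clip_pivot","clip_stud"): print("tri",k,tri(fs,k))
s=arm.get_state();print(s["t"],s["eef_pos"],s["ee_rot"],s["width"],s["q"])
E
python3 b.py 1
```

```text
[ 1.046 -0.806  1.081] 461
pocket 0.8 [205.2 234. ] [ 0.5392 -0.148 ]
tray 0.64 [215.6 237.5] [ 0.5699 -0.1402]
clip_pivot 0.41 [232.4 219.3] [ 0.5914 -0.0785]
clip_stud 0.46 [218.6 212. ] [ 0.5457 -0.0807]
clip_leaf 0.51 [219.4 214.6] [ 0.5487 -0.0818]
chisel 0.59 [249.  242.7] [ 0.6663 -0.1128]
tray 0.92 ((0.5776131749153137, -0.14900603890419006), (0.2642918527126312, 0.3401449918746948), 17.409446716308594)
[0.353 0.014 1.323] 399
pocket 0.98 [304.1 217.3] [ 0.5375 -0.1523]
tray 0.63 [299.  210.5] [ 0.562  -0.1373]
clip_pivot 0.62 [280.9 204.7] [ 0.5787 -0.0753]
clip_stud 0.62 [286.1 209.2] [ 0.5616 -0.0908]
clip_leaf 0.49 [393.7 191.1] [ 0.6101 -0.4574]
chisel 0.61 [286.1 211.6] [ 0.559  -0.0932]
tray 0.62 ((0.543828010559082, -0.14898145198822021), (0.21184809505939484, 0.3195994794368744), 17.976943969726562)
[ 0.637 -0.09   0.386] 282
pocket 0.91 [306.4 175.2] [ 0.5331 -0.1582]
tray 0.67 [298.  148.1] [ 0.5701 -0.1458]
clip_pivot 0.86 [247.6 140.3] [ 0.5855 -0.0778]
clip_stud 0.96 [255.9 168.7] [ 0.5511 -0.0881]
clip_leaf 0.52 [258.3 171.6] [ 0.545  -0.0911]
tray 0.63 ((0.5689650177955627, -0.14425358176231384), (0.26264646649360657, 0.3194189667701721), 17.677209854125977)
tri pocket [ 0.538  -0.1533  0.0129]
tri tray [ 0.567  -0.1409 -0.0034]
tri clip_pivot [ 0.584  -0.0752  0.0212]
tri clip_stud [ 0.5559 -0.09    0.0572]
5.5 [ 0.5543 -0.0884  0.2265] [-3.1416  0.     -0.0038] 0.04417375056503954 [ 0.1905  0.1726 -0.2423 -0.     -1.156   1.3765]
```

View pics/wrist1.png

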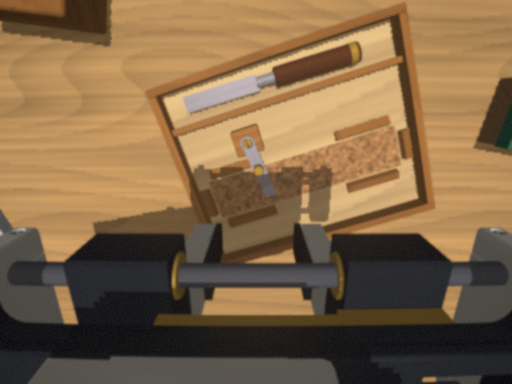

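Wrist picture: the stud is near (259,171), the pivot near (248,143), and the cork pocket centre near (306,175). The clip is squarely across, at about 0 rad, and the tray yaw is about 17.7°. I'll descend on the stud and pinch it.

Emit:
carry_out([
  [-0.1,0,-0.8,0],
  [-0.1,0,-1.6,0],
  [-0.1,0,-2.4,0],
  [-0.1,0,-3,0],
  [-0.1,0,-3.4,0],
  [-0.1,0,-3.6,0],
  [-0.1,0,-3.75,0],
  [-0.1,0,-3.75,0],
  [-0.1,0,-3.75,0],
  [-0.1,0,-3.75,0],
])

```text
t: 6.75
eef_pos: [0.5498, -0.0883, 0.0397]
ee_rot: [-3.141, -0.001, -0.004]
force: [0.8, 0.8, 0.2]
width: 0.0438
gripper_force: 0.0
```

Emit:
carry_out([
  [0,0,0,0],
  [0,0,0,0],
  [0,0,0,0],
  [0,0,0,0],
  [0,0,0,0],
  [0,0,0,0],
  [0,0,0,0],
  [0,0,0,0],
  [0,0,0,0],
  [0,0,0,0],
], claw=1, force=10)

```text
t: 8.0
eef_pos: [0.5492, -0.0885, 0.039]
ee_rot: [3.142, 0.0, -0.004]
force: [-1.0, -2.4, 1.8]
width: 0.0111
gripper_force: 10.0
```

Emit:
carry_out([
  [-0.03,0.1,0,-0.6],
  [-0.04,0.21,0,-1.2],
  [-0.03,0.32,0,-1.8],
  [-0.01,0.42,0,-2.4],
  [0.03,0.52,0,-3],
  [0.09,0.61,0,-3.6],
  [0.15,0.69,0,-4.2],
  [0.23,0.76,0,-4.8],
  [0.32,0.82,0,-5.4],
  [0.36,0.84,0,-6],
])

```text
t: 9.25
eef_pos: [0.5661, -0.0461, 0.0387]
ee_rot: [3.14, 0.002, -0.635]
force: [-5.0, 1.7, 4.0]
width: 0.0108
gripper_force: 10.0
```

Emit:
carry_out([
  [0,0,0,0],
  [0,0,0,0],
  [0,0,0,0],
  [0,0,0.1,0],
  [0,0,0.6,0],
  [0,0,1.3,0],
  [0,0,2,0],
  [0,0,2.5,0],
  [0,0,2.8,0],
  [0,0,2.8,0],
], claw=0.5)

```text
t: 10.5
eef_pos: [0.5678, -0.0463, 0.1799]
ee_rot: [-3.14, -0.001, -0.632]
force: [-1.0, -0.0, -0.6]
width: 0.0438
gripper_force: 0.0
```

```bash
cat > c.py <<'E'
from h import *
np.set_printoptions(precision=4,suppress=True)
f=arm.grab_frame("wrist");save(f,"wrist2")
for k in ("clip_pivot","clip_stud","pocket"):
    for m in arm.mark_of(f,k)[:1]: print(k,round(m["conf"],2),np.round(m["uv"],1),onz(f,m["uv"],Z[k])[:2])
s=arm.get_state();print(s["t"],s["eef_pos"],s["ee_rot"],s["width"])
E
python3 c.py
```

```text
clip_pivot 0.7 [268.  148.7] [ 0.5843 -0.0747]
clip_stud 0.78 [255.1 178.5] [ 0.5673 -0.0448]
pocket 0.72 [350.2 139.2] [ 0.5324 -0.1578]
10.7 [ 0.5667 -0.0465  0.1778] [ 3.1401  0.0015 -0.6321] 0.04400982117579589
```

View pics/wrist2.png

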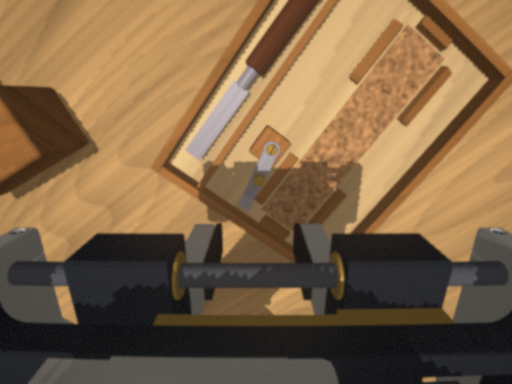

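Wrist picture: the clip now points beside the pocket, with the stud near (258,180) and the pivot near (271,150). That is about 1.36 rad, clear of the pocket. On to the level.

Emit:
carry_out([
  [-0.2,0.7,0.2,1],
  [-0.45,1.5,0.4,2],
  [-0.75,2.4,0.6,3],
  [-1,3.3,0.8,4],
  [-1.25,4.2,1,5],
  [-1.55,5.1,1,6],
  [-1.8,6,1,7],
  [-2.05,6.7,1,8],
  [-2.2,7.2,1,9],
  [-2.2,7.2,1,9.4],
], claw=0, force=25)

```text
t: 11.95
eef_pos: [0.4565, 0.3151, 0.2277]
ee_rot: [3.141, 0.002, 0.357]
force: [0.4, -0.7, -0.2]
width: 0.0875
gripper_force: 0.0
```

```bash
cat > d.py <<'E'
from h import *
np.set_printoptions(precision=4,suppress=True)
f=arm.grab_frame("wrist");save(f,"wrist3")
for m in arm.mark_of(f,"level_center")[:1]: print(round(m["conf"],2),np.round(m["uv"],1),onz(f,m["uv"],.01)[:2])
for m in arm.regions_of(f,"level_center")[:1]:
    r=cv2.findNonZero(m["pixels"].astype(np.uint8))
    P=np.array([onz(f,p,.02)[:2] for p in r[:,0,:]]).astype(np.float32)
    print(m["conf"],cv2.minAreaRect(P),P.min(0),P.max(0))
s=arm.get_state();print(s["t"],s["eef_pos"],s["ee_rot"],s["width"])
E
python3 d.py
```

```text
0.93 [254.3 164.7] [0.4496 0.3149]
0.86 ((0.4521443843841553, 0.31587740778923035), (0.24786271154880524, 0.050186604261398315), 20.713306427001953) [0.3282 0.2499] [0.5762 0.382 ]
12.1 [0.457  0.3135 0.2281] [3.1406 0.0016 0.3519] 0.08760742073938764
```

View pics/wrist3.png

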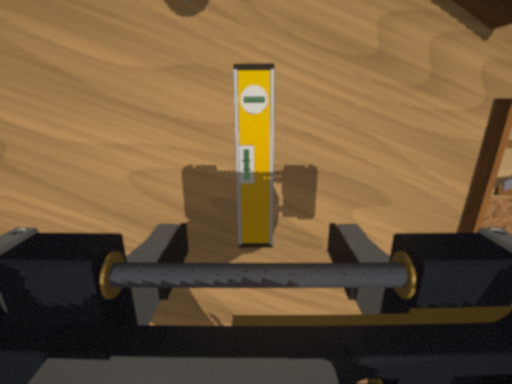

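Wrist picture: the level is fully in view, from (253,65) to (255,245), with its centre at (0.452, 0.316) and yaw 20.7°. I'll descend and grasp.

Emit:
carry_out([
  [-0.1,0.04,-0.8,0.1],
  [-0.1,0.04,-1.7,0.1],
  [-0.1,0.04,-2.6,0.1],
  [-0.1,0.04,-3.3,0.1],
  [-0.1,0.04,-3.9,0.1],
  [-0.1,0.04,-4.2,0.1],
  [-0.1,0.04,-4.4,0.1],
  [-0.1,0.04,-4.46,0.1],
  [-0.1,0.04,-4.46,0.1],
  [-0.1,0.04,-4.46,0.1],
])

```text
t: 13.35
eef_pos: [0.4527, 0.3161, 0.0069]
ee_rot: [-3.141, -0.001, 0.363]
force: [-0.4, 0.3, -0.1]
width: 0.0873
gripper_force: 0.0
```

Emit:
carry_out([
  [0,0,0,0],
  [0,0,0,0],
  [0,0,0,0],
  [0,0,0,0],
  [0,0,0,0],
  [0,0,0,0],
  [0,0,0,0],
  [0,0,0.1,0],
  [0,0,0.5,0],
  [0,0,1,0],
], claw=1, force=30)

```text
t: 14.6
eef_pos: [0.4518, 0.3147, 0.056]
ee_rot: [3.14, 0.002, 0.363]
force: [-0.2, 0.6, -2.0]
width: 0.0496
gripper_force: 30.0
```

```bash
cat > e.py <<'E'
from h import *
f=arm.grab_frame("wrist");s=arm.get_state()
Rt=R.from_euler('xyz',s["ee_rot"]).as_matrix();Rc=camR(f)
Rrel=Rt.T@Rc;trel=Rt.T@(np.array(f["eye"])-s["eef_pos"]);print(trel)
yaw=np.radians(17.7);T=np.array([.569,-.142])
Q=np.array([[np.cos(yaw),-np.sin(yaw)],[np.sin(yaw),np.cos(yaw)]]);C=T+Q@[-.035,0]
out=[]
for n,p,o in (("wrist1",[.5543,-.0884,.2265],[-3.1416,0,-.0038]),("wrist2",[.5667,-.0465,.1778],[3.1401,.0015,-.6321])):
    im=cv2.imread(f"pics/{n}.png");Rt=R.from_euler('xyz',o).as_matrix()
    g=dict(f,orientation=Rt@Rrel,eye=np.array(p)+Rt@trel)
    k=2.5;W,H=750,270
    u,v=np.meshgrid(np.arange(W),np.arange(H))   # u: pocket +y to left; v: pocket x up
    y=-(u-W/2)/k/1000;x=-(v-H/2)/k/1000
    X=C[0]+Q[0,0]*x+Q[0,1]*y;Y=C[1]+Q[1,0]*x+Q[1,1]*y
    c=np.einsum('ij,jhw->ihw',g["orientation"].T,np.stack([X,Y,np.full_like(X,.006)])-g["eye"][:,None,None])
    a,b=c[0]/c[2],c[1]/c[2];d=1+f["k1"]*(a*a+b*b)
    r=cv2.remap(im,(f["cx"]+f["fx"]*a*d).astype(np.float32),(f["cy"]+f["fy"]*b*d).astype(np.float32),cv2.INTER_CUBIC)
    cv2.rectangle(r,(int(W/2-131*k),int(H/2-28.5*k)),(int(W/2+131*k),int(H/2+28.5*k)),(255,0,0),1)
    out.append(r)
cv2.imwrite("pics/rect.png",np.vstack(out));print(C)
E
python3 e.py
```

```text
[ 0.08066154  0.00224282 -0.1548553 ]
[ 0.53565685 -0.15264116]
```

View pics/rect.png

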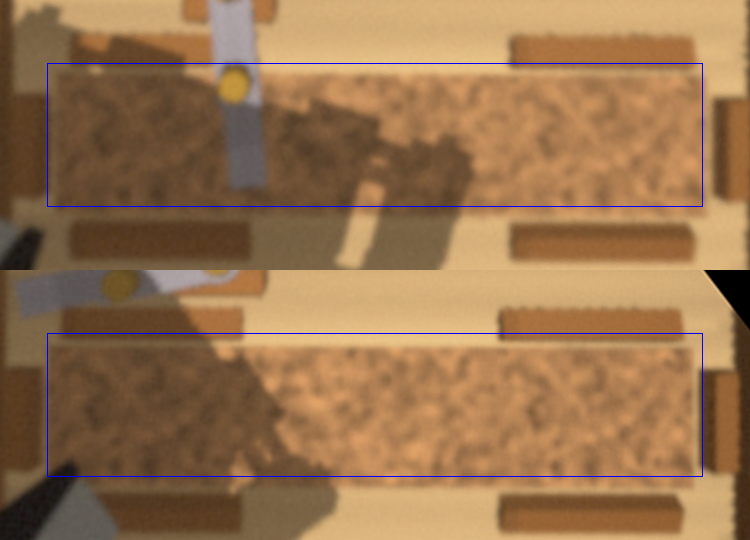

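The rectified views show the tray yaw of 17.7° is right, and the pocket centre is about 3 mm further in -x than I assumed, around (0.533, -0.154). I'll carry the level over it and check there.

Emit:
carry_out([
  [0,-0.1,0.4,-0.4],
  [0.05,-0.4,1,-1.2],
  [0.15,-0.9,1.6,-2.1],
  [0.25,-1.5,2,-3],
  [0.35,-2.1,2,-4],
  [0.45,-2.7,2,-5],
  [0.55,-3.3,2,-6],
  [0.7,-4,2,-7],
  [0.8,-4.6,2,-7.8],
  [0.9,-5.2,2,-8.5],
])

```text
t: 15.9
eef_pos: [0.4969, 0.0543, 0.1558]
ee_rot: [3.141, 0.0, -0.53]
force: [0.5, 0.7, -2.5]
width: 0.0497
gripper_force: 30.0
```

Emit:
carry_out([
  [0.1,-0.7,0,-1],
  [0.25,-1.5,0,-2],
  [0.4,-2.3,0,-3],
  [0.55,-3.1,0,-4.2],
  [0.65,-3.7,0,-5.4],
  [0.7,-4.1,-0.4,-6.3],
  [0.73,-4.19,-1,-7],
  [0.73,-4.19,-1.6,-7],
  [0.73,-4.19,-2,-7],
  [0.73,-4.19,-2.1,-7],
])

```text
t: 17.15
eef_pos: [0.5324, -0.154, 0.0495]
ee_rot: [3.138, 0.001, -1.261]
force: [-1.0, -0.1, -2.1]
width: 0.0496
gripper_force: 30.0
```

```bash
cat > g.py <<'E'
from h import *
import sys
np.set_printoptions(precision=4,suppress=True)
f=arm.grab_frame("wrist");save(f,"wrist"+sys.argv[1]);s=arm.get_state();t=arm.grab_frame("top");save(t,"top"+sys.argv[1])
import pickle;pickle.dump((f,s,t),open(sys.argv[1]+".pkl","wb"))
print(s["t"],s["eef_pos"],s["ee_rot"],s["width"],s["force"],f["eye"],s["q"])
E
python3 g.py 4; python3 -c "
import cv2;i=cv2.imread('pics/wrist4.png');cv2.imwrite('pics/wrist4b.png',cv2.resize(i,(800,600),interpolation=cv2.INTER_CUBIC))"
```

```text
17.2 [ 0.5329 -0.154   0.0498] [ 3.1392  0.0007 -1.2606] 0.0496871485494664 [-0.2761  0.351  -2.4075] [ 0.5578 -0.2349  0.2083] [ 0.0717  0.3446 -0.4697 -0.0002 -0.759   0.2386]
```

View pics/wrist4b.png

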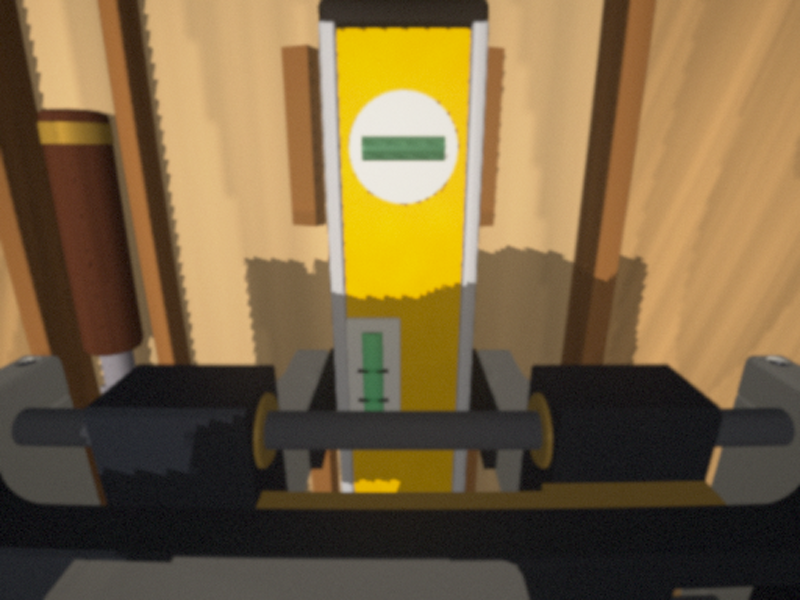

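```bash
cat > k.py <<'E'
from h import *
import pickle
np.set_printoptions(precision=1,suppress=True)
f,s,t=pickle.load(open("4.pkl","rb"));k=.64
yaw=np.radians(17.7);Q=np.array([[np.cos(yaw),-np.sin(yaw)],[np.sin(yaw),np.cos(yaw)]])
L=lambda u,v,z:1000*Q.T@(onz(f,(u*k,v*k),z)[:2]-np.array(s["eef_pos"])[:2])
zt=s["eef_pos"][2]-.006+.02
print("level edges",L(320,27,zt),L(487,27,zt),L(333,290,zt),L(477,290,zt))
for z in (.006,.015):print(z,"strips out",L(283,46,z),L(503,46,z),L(295,224,z),L(493,224,z),"ends L",L(310,224,z),L(300,46,z))
print("chisel wall etc",L(106,0,.02))
E
python3 k.py
```

```text
level edges [  22.8 -119.8] [ -26.  -119.9] [ 22.4 -39.4] [-27.  -39.4]
0.006 strips out [  47.9 -126.8] [ -43. -127.] [ 47.8 -53. ] [-43.2 -53.1] ends L [ 40.9 -53. ] [  40.8 -126.8]
0.015 strips out [  45.7 -125. ] [ -41.1 -125.1] [ 45.6 -54.4] [-41.4 -54.5] ends L [ 39.  -54.4] [  39.  -124.9]
chisel wall etc [ 111.1 -141. ]
```

Wrist picture: the guide strips are at columns 283–322 and 487–503, and the level's edges at 320 and 487. The level is about 4.3 mm short in pocket +x and 3.8 mm off along the pocket. I'll correct that, then lower it slowly.

Emit:
carry_out([
  [0.05,-0.02,0,-0.05],
  [0.1,-0.05,0,-0.05],
  [0.1,-0.05,0,-0.05],
  [0.1,-0.05,-0.15,-0.05],
  [0.1,-0.05,-0.3,-0.05],
  [0.1,-0.05,-0.42,-0.05],
  [0.1,-0.05,-0.52,-0.05],
  [0.1,-0.05,-0.58,-0.05],
  [0.1,-0.05,-0.62,-0.05],
  [0.1,-0.05,-0.64,-0.05],
])

```text
t: 18.5
eef_pos: [0.5389, -0.1564, 0.019]
ee_rot: [-3.141, -0.0, -1.266]
force: [-0.0, -0.1, -3.2]
width: 0.0495
gripper_force: 30.0
```

Emit:
carry_out([
  [0,0,-0.02,0],
  [0,0,-0.04,0],
  [0,0,-0.06,0],
  [0,0,-0.07,0],
  [0,0,-0.08,0],
  [0,0,-0.09,0],
  [0,0,-0.1,0],
  [0,0,-0.1,0],
  [0,0,-0.1,0],
  [0,0,-0.1,0],
])

```text
t: 19.75
eef_pos: [0.5389, -0.1564, 0.0141]
ee_rot: [-3.142, -0.0, -1.266]
force: [1.3, -0.1, -2.7]
width: 0.05
gripper_force: 30.0
```

Emit:
carry_out([
  [0,0,-0.005,0],
  [0,0,-0.01,0],
  [0,0,-0.015,0],
  [0,0,-0.02,0],
  [0,0,-0.025,0],
  [0,0,-0.03,0],
  [0,0,-0.035,0],
  [0,0,-0.04,0],
  [0,0,-0.04,0],
  [0,0,-0.04,0],
])

```text
t: 21.0
eef_pos: [0.5388, -0.1564, 0.0121]
ee_rot: [-3.142, -0.0, -1.266]
force: [-0.5, 1.2, -1.9]
width: 0.0498
gripper_force: 30.0
```

Emit:
carry_out([
  [0,0,-0.003,0],
  [0,0,-0.006,0],
  [0,0,-0.009,0],
  [0,0,-0.012,0],
  [0,0,-0.015,0],
  [0,0,-0.018,0],
  [0,0,-0.02,0],
  [0,0,-0.02,0],
  [0,0,-0.02,0],
  [0,0,-0.02,0],
])

```text
t: 22.25
eef_pos: [0.5389, -0.1564, 0.012]
ee_rot: [-3.141, -0.0, -1.265]
force: [-4.9, 2.9, 11.1]
width: 0.0498
gripper_force: 30.0
```

The force has gone to +11 N at the expected height, so the level is down on the cork. I'll release it and rise.

Emit:
carry_out([
  [0,0,0.02,0],
  [0,0,0.02,0],
  [0,0,0.02,0],
  [0,0,0.02,0],
  [0,0,0.1,0],
  [0,0,0.5,0],
  [0,0,1.2,0],
  [0,0,2,0],
  [0,0,2.8,0],
  [0,0,3.2,0],
], claw=0.1)

```text
t: 23.5
eef_pos: [0.5398, -0.1565, 0.174]
ee_rot: [-3.138, -0.001, -1.265]
force: [0.9, 0.5, -1.9]
width: 0.079
gripper_force: 0.0
```

```bash
cat > m.py <<'E'
from h import *
np.set_printoptions(precision=4,suppress=True)
f=arm.grab_frame("wrist");save(f,"wrist5")
for k,z in (("clip_pivot",.031),("clip_stud",.040),("level_center",.016)):
    for m in arm.mark_of(f,k)[:1]: print(k,round(m["conf"],2),np.round(m["uv"],1),onz(f,m["uv"],z)[:2])
s=arm.get_state();print(s["t"],s["eef_pos"],s["ee_rot"],s["width"],s["force"])
E
python3 m.py; python3 -c "
import cv2;i=cv2.imread('pics/wrist5.png');cv2.imwrite('pics/wrist5b.png',cv2.resize(i,(800,600),interpolation=cv2.INTER_CUBIC))"
```

```text
clip_pivot 0.96 [202.1 229.8] [ 0.5823 -0.0757]
clip_stud 0.67 [208.  256.6] [ 0.5666 -0.0485]
level_center 0.67 [256.9 171.7] [ 0.5407 -0.159 ]
23.7 [ 0.5387 -0.1563  0.1711] [-3.1409  0.0002 -1.2658] 0.07913261728864836 [0.4418 1.314  0.5035]
```

View pics/wrist5b.png

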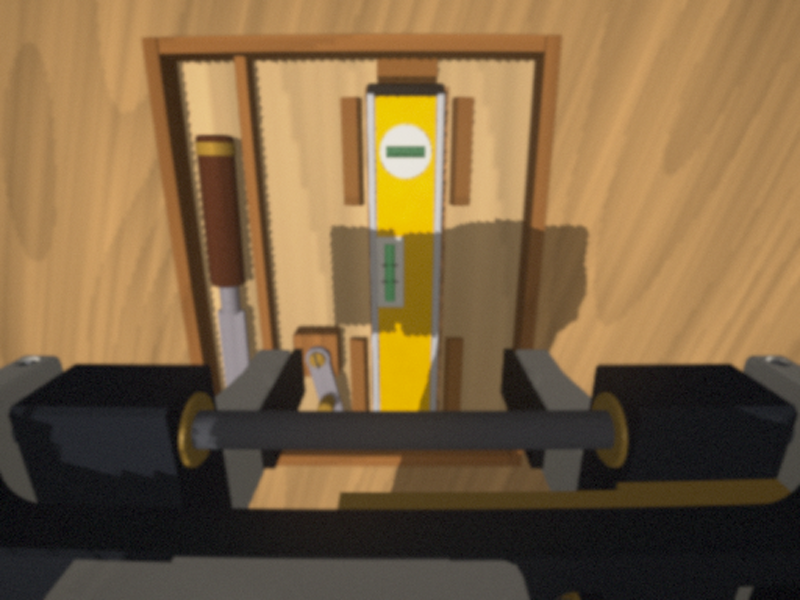

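Wrist picture: the level lies between the strips with gaps on both sides (362–368 and 445–450), and its end is clear of the end strip near row 83. The clip is still at about 1.36 rad. I'll pinch the stud again.

Emit:
carry_out([
  [0.15,0.6,0,0.5],
  [0.3,1.3,0,1],
  [0.45,1.9,0,1.5],
  [0.55,2.2,-0.4,2],
  [0.56,2.2,-1,2],
  [0.56,2.2,-1.6,2],
  [0.56,2.2,-2.2,2],
  [0.56,2.2,-2.5,2],
  [0.56,2.2,-2.65,2],
  [0.56,2.2,-2.65,2],
], claw=0.5)

```text
t: 24.95
eef_pos: [0.5669, -0.0465, 0.0385]
ee_rot: [3.141, 0.0, -1.056]
force: [-0.3, 0.1, 0.5]
width: 0.0437
gripper_force: 0.0
```

Emit:
carry_out([
  [0,0,0,0],
  [0,0,0,0],
  [0,0,0,0],
  [0,0,0,0],
  [0,0,0,0],
  [0,0,0,0],
  [0,0,0,0],
  [0,0,0,0],
  [0,0,0,0],
  [0,0,0,0],
], claw=1, force=20)

```text
t: 26.2
eef_pos: [0.5669, -0.0464, 0.0387]
ee_rot: [-3.141, -0.0, -1.056]
force: [-2.2, 0.1, 5.3]
width: 0.0105
gripper_force: 20.0
```

Emit:
carry_out([
  [-0.08,-0.05,0,1.3],
  [-0.15,-0.11,0,2.6],
  [-0.21,-0.185,0,4],
  [-0.265,-0.265,0,5.3],
  [-0.305,-0.35,0,6.6],
  [-0.33,-0.44,0,8],
  [-0.35,-0.535,0,9.3],
  [-0.35,-0.63,0,10.6],
  [-0.34,-0.725,0,12],
  [-0.315,-0.805,0,13],
])

```text
t: 27.45
eef_pos: [0.5514, -0.0851, 0.0388]
ee_rot: [-3.14, -0.001, 0.31]
force: [-4.7, 12.8, 7.1]
width: 0.0108
gripper_force: 20.0
```

Emit:
carry_out([
  [0,0,0,0],
  [0,0,0,0],
  [0,0,0,0],
  [0,0,0.1,0],
  [0,0,0.6,0],
  [0,0,1.3,0],
  [0,0,2,0],
  [0,0,2.8,0],
  [0,0,3.4,0],
  [0,0,3.6,0],
], claw=0.5)

```text
t: 28.7
eef_pos: [0.5519, -0.0867, 0.221]
ee_rot: [3.141, -0.004, 0.305]
force: [0.1, -0.1, 0.4]
width: 0.0438
gripper_force: 0.0
```

```bash
sed -i 's/wrist5/wrist6/' m.py; python3 m.py; python3 -c "
import cv2;i=cv2.imread('pics/wrist6.png');cv2.imwrite('pics/wrist6b.png',cv2.resize(i,(800,600),interpolation=cv2.INTER_CUBIC))"
```

```text
clip_pivot 0.88 [255.3 140.7] [ 0.5817 -0.0766]
clip_stud 0.82 [254.  166.7] [ 0.5519 -0.0843]
level_center 0.94 [303.8 189.6] [ 0.5363 -0.1597]
28.9 [ 0.5505 -0.0866  0.2176] [-3.141   0.0012  0.3048] 0.044051613224434384 [-0.6483  0.9692 -0.4118]
```

View pics/wrist6b.png

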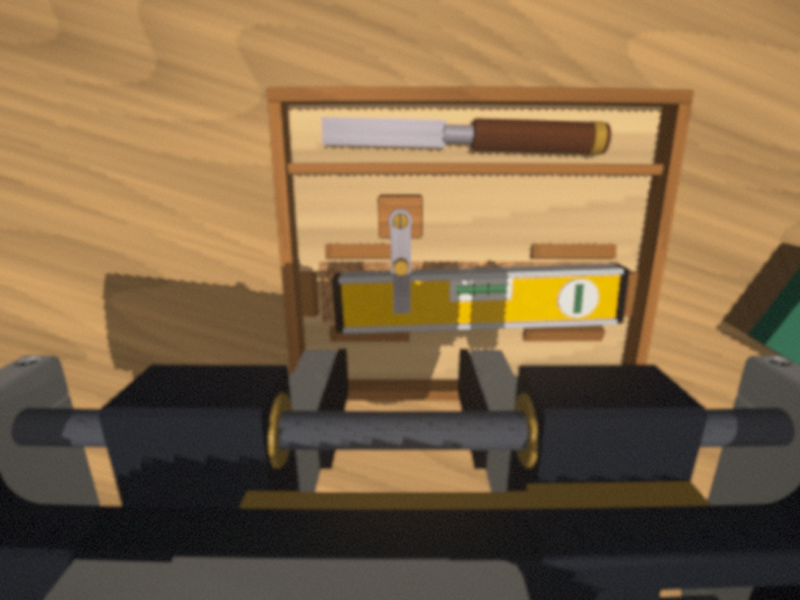

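Wrist picture: the clip lies squarely across the level, with the pivot at (400,220), the stud at (401,267) and the leaf tip near (401,312). Swinging it in pushed the level: it's slightly skewed (left end low, right end high) and shifted to the right. I'll put numbers on that.

```bash
cat > n.py <<'E'
from h import *
np.set_printoptions(precision=1,suppress=True)
f=arm.grab_frame("wrist");s=arm.get_state();k=.64
yaw=np.radians(17.7);Q=np.array([[np.cos(yaw),-np.sin(yaw)],[np.sin(yaw),np.cos(yaw)]])
Rt=R.from_euler('xyz',s["ee_rot"]).as_matrix();Rrel=Rt.T@camR(f);trel=Rt.T@(np.array(f["eye"])-s["eef_pos"])
p5=np.array([.5387,-.1563,.1711]);R5=R.from_euler('xyz',[-3.1409,.0002,-1.2658]).as_matrix()
g=dict(f,orientation=R5@Rrel,eye=p5+R5@trel)
C0=np.array([.5385,-.1565])
def P(f,pts,z): return np.array([1000*Q.T@(onz(f,(u*k,v*k),z)[:2]-C0) for u,v in pts])
print("v5 strip inner ends",P(g,[(352,205),(462,205),(359,337),(455,337)],.015).tolist())
print("v5 strip sides",P(g,[(342,150),(473,150)],.012).tolist())
print("v5 end strip inner",P(g,[(407,82)],.015),"level corners",P(g,[(367,86),(444,86),(374,330),(436,330)],.026).tolist())
print("v6 strip inner ends",P(f,[(531,250),(524,334),(410,337)],.015).tolist(),"outer ends",P(f,[(327,250),(616,250),(604,334)],.015).tolist())
print("v6 strip sides",P(f,[(570,243),(565,340)],.012).tolist(), "cork left",P(f,[(320,290)],.006))
m=arm.regions_of(f,"level_center")[0];r=cv2.findNonZero(m["pixels"].astype(np.uint8))
W=np.array([1000*Q.T@(onz(f,p,.026)[:2]-C0) for p in r[:,0,:]]).astype(np.float32)
print(m["conf"],cv2.minAreaRect(W));print("level hand",P(f,[(335,277),(338,333),(626,267),(627,322)],.026).tolist())
print(s["t"],s["eef_pos"])
E
python3 n.py | sed -E 's/([0-9]\.[0-9])[0-9]+/\1/g'
```

```text
v5 strip inner ends [[33.8, -46.3], [-43.8, -46.1], [32.2, 54.7], [-42.1, 55.0]]
v5 strip sides [[39.7, -83.6], [-50.5, -83.3]]
v5 end strip inner [[  -5.  -126.2]] level corners [[20.4, -122.4], [-28.3, -122.2], [19.7, 44.3], [-26.4, 44.5]]
v6 strip inner ends [[35.9, -46.5], [-40.2, -46.8], [-42.6, 54.5]] outer ends [[36.4, 124.0], [35.8, -118.6], [-40.6, -118.9]]
v6 strip sides [[41.2, -80.0], [-47.5, -85.5]] cork left [[ -1.4 133.8]]Traceback (most recent call last):
  File "n.py", line 15, in <module>
    m=arm.regions_of(f,"level_center")[0];r=cv2.findNonZero(m["pixels"].astype(np.uint8))
      ~~~~~~~~~~~~~~~~~~~~~~~~~~~~~~~~^^^
IndexError: list index out of range
```

```bash
sed -i '/^m=arm/,/^W=/d; s/^print(m\["conf"\],cv2.minAreaRect(W));//' n.py
sed -i 's/^print(s\["t"\]/a=cv2.cvtColor(f["pixels"],cv2.COLOR_RGB2HSV);y=cv2.inRange(a,(22,150,60),(33,255,255));y=cv2.morphologyEx(y,cv2.MORPH_CLOSE,np.ones((9,9)));n,l,st,c=cv2.connectedComponentsWithStats(y);i=1+st[1:,4].argmax();r=cv2.findNonZero((l==i).astype(np.uint8));W=np.array([1000*Q.T@(onz(f,p,.026)[:2]-C0) for p in r[:,0,:]]).astype(np.float32);print("yellow",cv2.minAreaRect(W))\n&/' n.py
python3 n.py | sed -E 's/([0-9]\.[0-9])[0-9]+/\1/g' | tail -4
```

```text
v6 strip sides [[41.0, -79.8], [-47.7, -85.4]] cork left [[ -1.6 133.7]]
level hand [[15.9, 116.6], [-34.0, 116.5], [23.7, -123.5], [-25.0, -131.8]]
yellow ((-3.4, -5.4), (37.7, 235.5), 1.7)
29.0 [ 0.6 -0.1  0.2]
```

Relative to the pocket the level is skewed by 1.7° and about 9 mm towards -y, so its end is probably riding on the end strip. I'll grip it at mid-length with the clip still on, square it and slide it back.

Emit:
carry_out([
  [0,-0.1,0,-1.5],
  [-0.05,-0.3,0,-3],
  [-0.1,-0.5,-0.2,-4.5],
  [-0.15,-0.7,-0.5,-6],
  [-0.2,-0.9,-0.8,-7.6],
  [-0.22,-1.1,-1.1,-9.2],
  [-0.25,-1.25,-1.4,-10.8],
  [-0.27,-1.4,-1.7,-12.4],
  [-0.28,-1.45,-2,-14],
  [-0.28,-1.45,-2.2,-14.7],
], claw=0.1)

```text
t: 30.3
eef_pos: [0.5362, -0.1594, 0.1069]
ee_rot: [3.139, 0.001, -1.238]
force: [-0.5, -0.3, 0.2]
width: 0.0788
gripper_force: 0.0
```

Emit:
carry_out([
  [0,0,0,0],
  [0,0,-0.4,0],
  [0,0,-0.8,0],
  [0,0,-1.2,0],
  [0,0,-1.5,0],
  [0,0,-1.7,0],
  [0,0,-1.8,0],
  [0,0,-1.88,0],
  [0,0,-1.88,0],
  [0,0,-1.88,0],
])

```text
t: 31.55
eef_pos: [0.5374, -0.1592, 0.015]
ee_rot: [-3.141, -0.0, -1.234]
force: [-1.0, -0.1, -0.3]
width: 0.0789
gripper_force: 0.0
```

Emit:
carry_out([
  [0,0,0,0],
  [0,0,0,0],
  [0,0,0,0],
  [0,0,0,0],
  [0,0,0,0],
  [0,0,0,0],
  [0,0,0,0],
  [0,0,0,0],
  [0,0,0,0],
  [0,0,0,0],
], claw=1, force=10)

```text
t: 32.8
eef_pos: [0.5369, -0.1592, 0.0146]
ee_rot: [3.141, 0.0, -1.234]
force: [-2.6, -0.8, 4.6]
width: 0.0499
gripper_force: 10.0
```

Emit:
carry_out([
  [-0.01,0.03,0,-0.04],
  [-0.015,0.05,0,-0.08],
  [-0.02,0.07,0,-0.12],
  [-0.025,0.09,0,-0.16],
  [-0.03,0.11,0,-0.2],
  [-0.04,0.13,0,-0.24],
  [-0.045,0.15,0,-0.28],
  [-0.05,0.17,0,-0.28],
  [-0.05,0.17,0,-0.28],
  [-0.05,0.17,0,-0.28],
])

```text
t: 34.05
eef_pos: [0.5349, -0.1512, 0.0146]
ee_rot: [-3.142, -0.001, -1.263]
force: [-0.4, -5.9, 2.5]
width: 0.0501
gripper_force: 10.0
```

Emit:
carry_out([
  [0,0,0,0],
  [0,0,0,0],
  [0,0,0,0],
  [0,0,0,0],
  [0,0,0.1,0],
  [0,0,0.6,0],
  [0,0,1.3,0],
  [0,0,2.1,0],
  [0,0,2.9,0],
  [0,0,3.4,0],
], claw=0.1)

```text
t: 35.3
eef_pos: [0.5352, -0.1507, 0.1873]
ee_rot: [-3.139, -0.001, -1.263]
force: [-0.1, -0.2, -0.4]
width: 0.0787
gripper_force: 0.0
```

Emit:
carry_out([
  [0,0.1,0.2,1.5],
  [0.05,0.3,0.4,3],
  [0.1,0.5,0.6,4.5],
  [0.15,0.7,0.6,6],
  [0.2,0.9,0.6,7.6],
  [0.22,1.1,0.6,9.2],
  [0.25,1.2,0.6,10.8],
  [0.27,1.25,0.6,12.4],
  [0.28,1.25,0.6,14],
  [0.28,1.25,0.6,15],
], claw=0.5)

```text
t: 36.55
eef_pos: [0.5485, -0.0881, 0.2149]
ee_rot: [-3.142, -0.0, 0.312]
force: [0.0, 0.5, -0.4]
width: 0.0438
gripper_force: 0.0
```

```bash
cat > o.py <<'E'
from h import *
np.set_printoptions(precision=4,suppress=True)
f=arm.grab_frame("wrist");s=arm.get_state();print(s["t"],s["eef_pos"],s["ee_rot"])
import pickle;pickle.dump((f,s),open("o.pkl","wb"))
for k in ("clip_pivot","clip_stud"):
    for m in arm.mark_of(f,k)[:1]: print(k,round(m["conf"],2),onz(f,m["uv"],Z[k])[:2])
yaw=np.radians(17.7);Q=np.array([[np.cos(yaw),-np.sin(yaw)],[np.sin(yaw),np.cos(yaw)]]);C0=np.array([.5385,-.1565])
a=cv2.cvtColor(f["pixels"],cv2.COLOR_RGB2HSV);y=cv2.inRange(a,(22,150,60),(33,255,255));y=cv2.morphologyEx(y,cv2.MORPH_CLOSE,np.ones((9,9)));n,l,st,c=cv2.connectedComponentsWithStats(y);i=1+st[1:,4].argmax();r=cv2.findNonZero((l==i).astype(np.uint8))
W=np.array([1000*Q.T@(onz(f,p,.026)[:2]-C0) for p in r[:,0,:]]).astype(np.float32);print("yellow",cv2.minAreaRect(W))
cv2.imwrite("pics/wrist7b.png",cv2.resize(cv2.cvtColor(f["pixels"],cv2.COLOR_RGB2BGR),(800,600),interpolation=cv2.INTER_CUBIC))
E
python3 o.py
```

```text
36.6 [ 0.5485 -0.0881  0.2149] [-3.1416 -0.0003  0.316 ]
clip_pivot 0.85 [ 0.5791 -0.0768]
clip_stud 0.88 [ 0.5475 -0.08  ]
yellow ((-2.737415313720703, 22.965614318847656), (37.42753982543945, 194.23414611816406), 0.7184683084487915)
```

View pics/wrist7b.png

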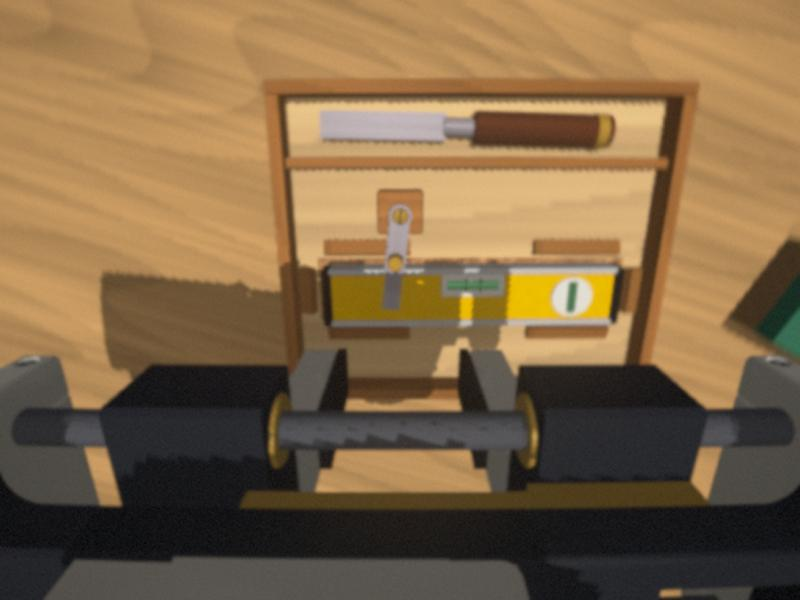

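Wrist picture: the level is square between the strips, spanning columns 323–620, with both end strips clear of it. The clip lies across it but was dragged to about 0.1 rad (pivot (400,216), stud (395,263), leaf tip (391,308)). I'll trim it back to 0 by pinching centred on the target stud position.

Emit:
carry_out([
  [0.07,0.03,-0.7,0],
  [0.07,0.03,-1.5,0],
  [0.07,0.03,-2.2,0],
  [0.07,0.03,-2.8,0],
  [0.07,0.03,-3.2,0],
  [0.07,0.03,-3.4,0],
  [0.07,0.03,-3.5,0],
  [0.07,0.03,-3.5,0],
  [0.07,0.03,-3.5,0],
  [0.07,0.03,-3.5,0],
])

```text
t: 37.95
eef_pos: [0.5525, -0.0866, 0.0402]
ee_rot: [3.141, -0.001, 0.307]
force: [-0.3, 0.3, -0.8]
width: 0.0439
gripper_force: 0.0
```

Emit:
carry_out([
  [0,0,0,0],
  [0,0,0,0],
  [0,0,0,0],
  [0,0,0,0],
  [0,0,0,0],
  [0,0,0,0],
  [0,0,0,0],
  [0,0,0,0],
  [0,0,0,0],
  [0,0,0,0],
], claw=1, force=8)

```text
t: 39.2
eef_pos: [0.5511, -0.0865, 0.0394]
ee_rot: [-3.141, 0.001, 0.307]
force: [-5.4, 3.4, 3.2]
width: 0.0115
gripper_force: 8.0
```

Emit:
carry_out([
  [0,0,0,0],
  [0,0,0,0],
  [0,0,0,0],
  [0,0,0.1,0],
  [0,0,0.6,0],
  [0,0,1.3,0],
  [0,0,2,0],
  [0,0,2.8,0],
  [0,0,3.4,0],
  [0,0,3.6,0],
], claw=0.5)

```text
t: 40.45
eef_pos: [0.553, -0.0867, 0.222]
ee_rot: [3.141, -0.004, 0.307]
force: [-0.9, 1.4, -0.2]
width: 0.0438
gripper_force: 0.0
```

```bash
cp o.pkl o_prev.pkl
cat >> o.py <<'E'
# end caps: dark pixels beside the level; compare with previous view
g,sg=pickle.load(open("o_prev.pkl","rb"))
def rect(f):
    k=3;u,v=np.meshgrid(np.arange(900),np.arange(240));yy=-(u-450)/k/1000;xx=-(v-120)/k/1000
    X=np.stack([C0[0]+Q[0,0]*xx+Q[0,1]*yy,C0[1]+Q[1,0]*xx+Q[1,1]*yy,np.full_like(xx,.026)])-np.array(f["eye"])[:,None,None]
    c=np.einsum('ij,jhw->ihw',camR(f).T,X);a,b=c[0]/c[2],c[1]/c[2];d=1+f["k1"]*(a*a+b*b)
    return cv2.cvtColor(cv2.remap(f["pixels"],(f["cx"]+f["fx"]*a*d).astype(np.float32),(f["cy"]+f["fy"]*b*d).astype(np.float32),1),cv2.COLOR_RGB2GRAY).astype(np.float32)
A,B=rect(g),rect(f);w=cv2.createHanningWindow((300,70),cv2.CV_32F)
for n,(v0,u0) in dict(level_right=(90,560),tray_top=(10,500)).items():
    print(n,cv2.phaseCorrelate(A[v0:v0+70,u0:u0+300].copy(),B[v0:v0+70,u0:u0+300].copy(),w),"px of 1/3 mm")
E
python3 o.py
```

```text
40.5 [ 0.5529 -0.0867  0.2221] [ 3.1408 -0.0035  0.3074]
clip_pivot 0.73 [ 0.579  -0.0744]
clip_stud 0.64 [ 0.5484 -0.0841]
yellow ((-3.2786426544189453, 2.6581268310546875), (37.30905532836914, 234.97158813476562), 0.41247421503067017)
level_right ((-0.06716246601888543, 0.06092374391115385), 0.3481850722984031) px of 1/3 mm
tray_top ((-14.218460249666322, -3.5804439610353356), -0.04311831951141357) px of 1/3 mm
```

The clip is at about 0 rad. The level is centred to about 1 mm and square to 0.4°. Handing in.

```bash
python3 -c "
from station import arm
print(arm.job_done())"
```

```text
the job is handed in; nothing more can be done
None
```

The job is handed in: the level lies flat in its pocket with the clip swung back squarely across its edge, at about 40.5 s. The clip's first swing back pushed the level askew, so I gripped it, slid it back into place and re-centred the clip. No verdict came back.

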